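Slide the tall tin home into the rack

ROBOT

A 6-joint arm with a two-finger parallel gripper is mounted at the origin on the work surface. World frame = base frame: x ahead of the robot, y to its left, z up, the work surface at z = 0. Lengths are in m, angles in degrees, forces in N, time in s.
With the tool pointing down it reaches from about 0.3 to 0.75 m from the base axis. Payload 8.5 kg.
Tool frame: the origin (TCP) lies midway between the tips of the shut fingers; the grasp point (between the pads) lies 19 mm behind it (env.tcp_to_grasp is the z of the grasp point in the tool frame, in m); z points along the fingers, y is the line along which they close (so a half turn about z gives the same grasp; the last joint's range is limited). The gripper opens to 85 mm and grips with 20 to 120 N. Pads are 22 mm wide; open, the fingers measure 114 mm over their backs; the gripper's body (76 mm by 85 mm) begins 54 mm behind the grasp point. The pads swing forward as they close: fully open they stand 13 mm farther back than shut.
Start: joints at [-81.033, 21.807, 74.336, -0, 83.858, -12.336], TCP at [0.2, -0.512, 0.231] pointing down, gripper open.
Joint ranges: [-178.18, 178.18], [-50.72, 133.34], [12.68, 142.11], [-81.47, 261.47], [9.98, 163.14], [-165.26, 165.26]. Speed limits (degrees/s): [136.94, 136.94, 180, 180, 180, 180].

INTERFACE

Orientations are given as a 3x3 rotation matrix whose columns are the frame's x, y, z axes.
In Python, from rig import env, imaging, job, models gives the robot as it stands. The module is installed in compiled form; this text tells all that it offers.
- The arm moves only by the tool jog_arm, never from a script. Its argument "plan" is text: rows parted by semicolons, each of 7 numbers parted by spaces: the turn, a rotation vector about the tool's x, y, z in degrees, then the shift along the tool's x, y, z in cm, then the closure in counts, from 0 (fully open) to 255 (shut). In form: rx ry rz x y z claw; .... A call has 1 to 10 rows; each row shifts and turns the commanded pose from where the row before left it, along the tool's axes as they then stand; what a row does not reach is not made up. A row lasts 1/12 s, in which the tool goes at most 41.7 mm and 7.16 degrees, less where a joint would pass 70% of its speed; a pose out of reach is approached as far as the arm can. A call with a gripper value outside its range is refused whole. The fingers move at their own pace and stop on an object; "grip_force" is the grip in N (left out, the last holds). Time passes only in rows, so rows that do not move let the fingers close. It gives the time, the measured TCP pose, the force, the opening and the grip force at its end, in the units of the state.
- env.observe(): the state, without advancing time (a new reading comes with each control period).
- imaging.get_image(name): name is "scene" or "top" or "wrist"; returns a dict with "pixels" (400x640x3 uint8, red, green, blue), "depth" (400x640 float32, m along the optical axis (not along the pixel's ray), 0 where there is no reading), "fov_y" (degrees; the focal length in pixels is half the picture's height over the tangent of half this angle, whatever the lens; pixels are square), "cx", "cy" (the principal point, pixels), "world_from_camera" (4x4, takes a point from camera to world coordinates). Camera axes: x right, y down, z forward; pixel columns grow to the right and rows downward; lengths in m; the calibration is good to about 2 mm. A picture is of the moment at which its call begins.
- job.close_job(): hands the job in; it is judged then, once.
Trained networks look in the newest picture that a camera, given by its name, has taken for a name from the list of things; names that differ only in an ending like _2 or _b are one class to them, and where a whole thing is asked for, a point or a joint stands for the part that bears it (a point fixed in the world has none). Each returns a list of dicts, best first, with "confidence" (0 to 1); they miss things now and then, are a little off and sometimes report something else, mostly with a low value. They report only what shows in the picture. A call takes as long as a camera call. They do not tell look-alikes from the thing itself.
- models.outline_of(camera, query): "region" (400x640 bool, what is visible of it) and "bbox" ([centre column, centre row, width, height] in pixels, round what is visible of it).
- models.tip_of(camera, query): "at" ([column, row] in pixels: a listed point, or the origin of a listed thing).
The state is a dict: "time_s": time; "q": joint angles; "qvel": joint speeds; "joint_efforts": joint torques, N m; "position": TCP position; "tool_rot": TCP orientation; "ft_force": force on the tool from outside, world axes, zero at the start; "wrist_torque": the same for the moment, N m; "grip_width": finger opening in m; "gripper_force": force on a finger pad.
Only numpy, scipy, OpenCV 4.12 (cv2) and the standard library are available. Lean on these libraries where they do the work, as an engineer would, in place of code of your own. Each camera call takes 0.05 s, during which the arm holds its last target. There are 200 camera calls.

TASK

Put the tall tin away: with the fingertips or the outside of the fingers, push it gently along the board, low on its body so that it slides upright and never tips, into the wide empty bay of the grey rack until it rests against the bay's back wall. Only push it, do not pinch it or lift it, and leave the balloon weights, the dish and the inflator where they are.

Things in the scene. Friction and masses are not known exactly. Their poses are not given: they have to be found in the camera images.
- tin: Tall narrow aluminium tin with a ridged screw-top lid: an upright cylinder 60 mm in diameter from foot to lid, 200 mm tall, 0.27 to 0.53 kg, loose on the pine board. Origin: centre of its underside, z up. Pushed within 35 mm of the board it slides; pushed higher it may tip. It starts at least 0.10 m in front of the rack, left or right of the wide bay.
- rack: Grey plastic slotted rack fixed to the board: 50 mm high, 6 mm thick walls, no floor, open above and at the front; 338 mm wide along y, 82 mm deep along x. The wide bay is in its middle, three 35 mm slots on either side. Origin: on the board, where the tin's axis is when the tin stands mid-bay touching the back wall. x points into the bay, away from the robot (yaw up to 0.2 rad).
- bay_mouth (a point): Middle of the wide bay's mouth, on the board, 44 mm in front of the rack's origin (rack x = -44 mm), axes as the rack's. The bay is 80 mm wide between its side walls (y = +-40 mm) and 74 mm deep from the mouth to the back wall's inner face (rack x = +30 mm).
- dish: Green ceramic tea-light dish with a tea light in it, round, 84 mm in diameter, 28 mm tall, loose on the board. It stands in front of the rack on the other side from the tin. Origin: centre of its underside.
- inflator: Yellow plastic double-action hand inflator lying on its side, loose: barrel along its x, 321 mm long overall from the cross handle (95 mm wide, at x = -173 mm) to the nozzle (x = +148 mm), 52 mm tall. It lies to the left of the rack. Origin: under the barrel's middle.
- weight0: Small metal balloon weight with a knob on top, 29 mm in diameter, 61 mm tall, loose in the rack's narrow slot at rack y = +63.5 mm. Origin: centre of its underside.
- weight1: Small metal balloon weight with a knob on top, 29 mm in diameter, 61 mm tall, loose in the rack's narrow slot at rack y = +104.5 mm. Origin: centre of its underside.
- weight2: Small metal balloon weight with a knob on top, 29 mm in diameter, 61 mm tall, loose in the rack's narrow slot at rack y = +145.5 mm. Origin: centre of its underside.
- weight3: Small metal balloon weight with a knob on top, 29 mm in diameter, 61 mm tall, loose in the rack's narrow slot at rack y = -63.5 mm. Origin: centre of its underside.
- weight4: Small metal balloon weight with a knob on top, 29 mm in diameter, 61 mm tall, loose in the rack's narrow slot at rack y = -104.5 mm. Origin: centre of its underside.
- weight5: Small metal balloon weight with a knob on top, 29 mm in diameter, 61 mm tall, loose in the rack's narrow slot at rack y = -145.5 mm. Origin: centre of its underside.
There are look-alikes about, which are no part of the job. Leave any purple look-alike of the tin alone.

How it is judged:
By the outcome, as a careful person would: the job done as asked, in the order asked, and still so for the second after the job is handed in, with the robot touching nothing.
It also fails if it takes over 61 s, if anything falls off the work surface, if the arm or the gripper's body presses on something with over 40 N, if the wrist force passes 120 N, or if a joint passes its speed limit or range.

## Working session

There is one attempt and no reset: what is moved stays moved. The work goes in short steps, Python scripts to look and compute and a tool call to move; the robot and the scene stay as the last step left them, time stands still between calls to the robot, and variables do not carry over. Pictures are saved under pics/ and viewed, at most 10 in all, crops included, and the job is handed in when it is done.

Besides the shell and the picture viewer there is one more tool, called after "Emit:" as name(argument=value, ...) on one line, values as JSON. jog_arm: Moves the arm, as the interface text tells. Its arguments: {"type":"object","properties":{"plan":{"type":"string"},"grip_force":{"type":"number"}},"required":["plan"]}

```bash
mkdir -p pics
cat > h.py <<'E'
import numpy as np, cv2
from rig import env, imaging, job, models
def cloud(im):
    h,w=im["depth"].shape; f=h/2/np.tan(np.radians(im["fov_y"])/2)
    u,v=np.meshgrid(np.arange(w),np.arange(h)); d=im["depth"]
    P=np.stack([(u-im["cx"])/f*d,(v-im["cy"])/f*d,d],-1)
    T=im["world_from_camera"]; W=P@T[:3,:3].T+T[:3,3]; W[d==0]=np.nan
    return W
def ray(im,uv,z=0):
    f=200/np.tan(np.radians(im["fov_y"])/2); T=im["world_from_camera"]
    d=T[:3,:3]@[(uv[0]-im["cx"])/f,(uv[1]-im["cy"])/f,1]; o=T[:3,3]
    return o+d*(z-o[2])/d[2]
E
cat > a.py <<'E'
from h import *
np.set_printoptions(precision=3,suppress=True)
ims=[]
for c in ["top","scene"]:
    im=imaging.get_image(c); W=cloud(im); ims.append(im["pixels"])
    cv2.imwrite(f"pics/{c}1.png",im["pixels"][:,:,::-1])
    for q in ["tin","rack","bay_mouth","dish","inflator"]:
        if q!="bay_mouth":
            for r in models.outline_of(c,q)[:3]:
                p=W[r["region"]]; p=p[~np.isnan(p[:,0])]
                col=im["pixels"][r["region"]].mean(0)
                print(c,q,round(r["confidence"],2),np.array(r["bbox"]),"med",np.median(p,0),"lo",np.percentile(p,2,0),"hi",np.percentile(p,98,0),col)
        for r in models.tip_of(c,q)[:3]: print(c,q,"tip",round(r["confidence"],2),np.array(r["at"]),ray(im,r["at"]))
E
python3 a.py
```

```text
top tin 0.78 [485.3 179.6  65.8  46.1] med [ 0.597 -0.175  0.188] lo [ 0.576 -0.214  0.011] hi [ 0.63  -0.16   0.203] [ 92.28   78.946 105.536]
top tin 0.67 [476.1 230.6  64.9  35.4] med [ 0.497 -0.157  0.194] lo [ 0.471 -0.197  0.011] hi [ 0.526 -0.144  0.203] [110.239 114.854 114.038]
top tin tip 0.73 [464.6 191.3] [ 0.6   -0.191  0.   ]
top tin tip 0.7 [456.8 238.5] [ 0.494 -0.167  0.   ]
top tin tip 0.58 [316.5 261.2] [0.446 0.146 0.   ]
top rack 0.87 [357.2 155.6 154.   62.9] med [0.702 0.016 0.047] lo [ 0.63  -0.113  0.003] hi [0.737 0.218 0.054] [76.585 76.424 79.539]
top rack 0.53 [292.6 147.9  18.1  18.9] med [0.702 0.194 0.03 ] lo [ 0.695  0.183 -0.   ] hi [0.712 0.208 0.063] [92.824 94.248 91.203]
top rack tip 0.88 [359.  155.9] [0.685 0.047 0.   ]
top rack tip 0.16 [381.7 157.5] [ 0.681 -0.005  0.   ]
top dish 0.91 [313.5 259.5  38.3  39. ] med [0.448 0.153 0.016] lo [0.41  0.116 0.003] hi [0.485 0.191 0.031] [ 72.359 100.457  79.229]
top dish tip 0.59 [314.7 261.3] [0.446 0.15  0.   ]
top inflator 0.75 [172.1 184.8  64.2 142.6] med [0.621 0.449 0.042] lo [ 0.482  0.402 -
[... 347 characters left out ...]
06] hi [ 0.532 -0.148  0.2  ] [121.068 122.622 123.313]
scene tin tip 0.74 [197.8 195.4] [ 0.511 -0.172  0.   ]
scene rack 0.78 [292.3 236.  161.8  48.4] med [0.713 0.028 0.033] lo [ 0.632 -0.117 -0.002] hi [0.744 0.213 0.05 ] [92.494 89.481 90.727]
scene rack tip 0.85 [296.1 240.2] [ 0.676  0.057 -0.   ]
scene dish 0.62 [324.4 163.4  27.4  27.5] med [0.446 0.151 0.019] lo [0.411 0.115 0.003] hi [0.489 0.187 0.028] [ 82.531 106.31   88.054]
scene dish tip 0.56 [323.4 168.3] [0.449 0.151 0.   ]
scene inflator 0.9 [465.9 205.6 101.8  97.6] med [0.658 0.447 0.037] lo [ 0.507  0.397 -0.001] hi [0.774 0.524 0.051] [169.365 141.02   20.835]
scene inflator tip 0.78 [448.9 199.9] [0.599 0.445 0.   ]
```

Run:
```python
import cv2
a=cv2.imread("pics/top1.png")[100:300,260:540]
cv2.imwrite("pics/top1c.png",cv2.resize(a,(784,560),interpolation=cv2.INTER_CUBIC))
```

```text
(no output)
```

View pics/top1.png

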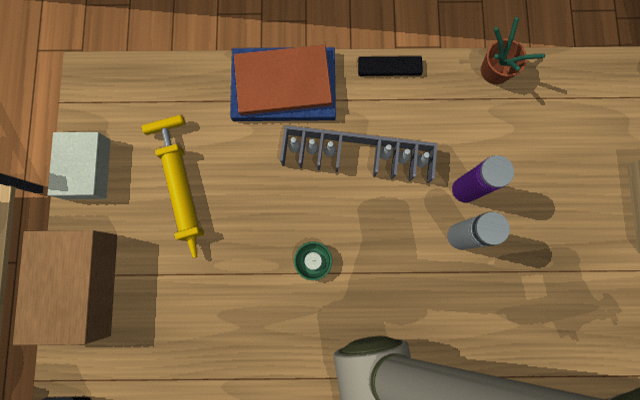

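View pics/top1c.png

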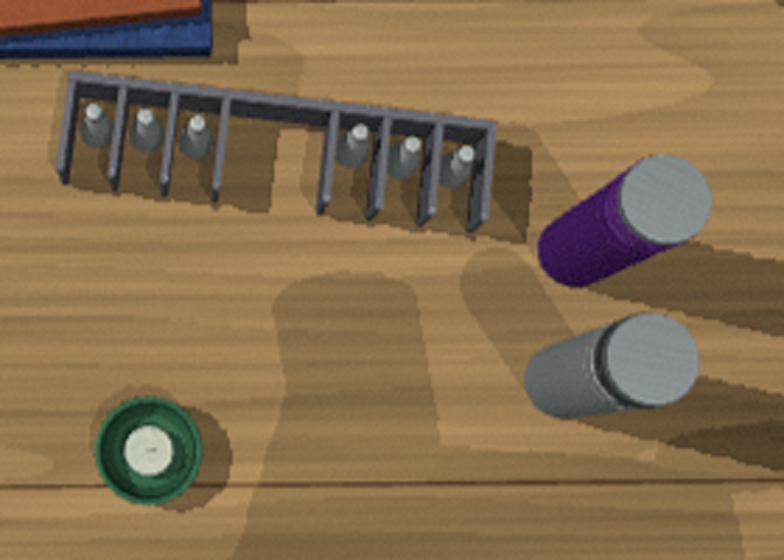

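The two candidates are the grey tin at (478,230) and the purple one at (484,180). The enlarged crop shows the nearer one is plain aluminium with a ridged lid, so that is the tin. The purple look-alike stays put. Next I'll measure the rack's pose and the lid's centre.

```bash
cat > m.py <<'E'
from h import *
from scipy.optimize import minimize
np.set_printoptions(precision=4,suppress=True)
im=imaging.get_image("top"); W=cloud(im); x,y,z=W[...,0],W[...,1],W[...,2]
for n,c in (("tin",(.498,-.172)),("purple",(.603,-.188)),("dish",(.448,.152))):
    m=(np.hypot(x-c[0],y-c[1])<.05)&((z>.19) if n!="dish" else (z>.02)); p=W[m][:,:2].astype(np.float32)
    print(n,cv2.minEnclosingCircle(p),len(p))
m=(z>.044)&(z<.054)&(x>.58)&(x<.8)&(y>-.14)&(y<.26); p=W[m][:,:2].astype(np.float32)
(cx,cy),s,a=cv2.minAreaRect(p); print("rect",cx,cy,s,a,len(p))
b=cv2.boxPoints(((cx,cy),s,a)); i=np.argsort(b[:,0]); print(b)
# rack: wall lines model
ys=np.array([-169+3,-125,-84,-43,43,84,125,166])/1000
def cost(t):
    c,s_=np.cos(t[2]),np.sin(t[2]); q=(p-t[:2])@np.array([[c,-s_],[s_,c]])
    dx=np.abs(q[:,0]-.033); dy=np.abs(q[:,1,None]-ys).min(1)+np.maximum(0,np.abs(q[:,0]+.003)-.041)
    d=np.maximum(np.minimum(dx,dy)-.003,0); return np.minimum(d,.01).mean()
best=min((minimize(cost,[cx+dx,cy+dy,yw],method="Nelder-Mead",options=dict(initial_simplex=np.array([cx+dx,cy+dy,yw])+np.array([[0,0,0],[.006,0,0],[0,.006,0],[0,0,.03]]))) for dx in(-.01,0,.01) for dy in(-.01,0,.01) for yw in(-.15,-.1,-.05)),key=lambda r:r.fun)
print("rack origin,yaw",best.x,best.fun)
o=env.observe(); print(o["tool_rot"],o["position"],o["q"])
E
python3 m.py
```

```text
tin ((0.5000027418136597, -0.17384201288223267), 0.030478104948997498) 922
purple ((0.6042035818099976, -0.18933434784412384), 0.031017908826470375) 882
dish ((0.44775834679603577, 0.1537216305732727), 0.04171168431639671) 510
rect 0.7193588018417358 0.073452427983284 (0.39027342200279236, 0.14964888989925385) 82.71849822998047 1814
[[ 0.6204 -0.1106]
 [ 0.7688 -0.1296]
 [ 0.8183  0.2575]
 [ 0.6699  0.2765]]
rack origin,yaw [ 0.686   0.0519 -0.1296] 0.0023589821529082394
[[ 0.9317  0.3633 -0.    ]
 [ 0.3633 -0.9317  0.    ]
 [ 0.     -0.     -1.    ]] [ 0.1998 -0.5124  0.2313] [-81.033   21.808   74.3355  -0.0002  83.8588 -12.3356]
```

Emit:
jog_arm(plan="0 0 -6.42 0 0 1.2 135; 0 0 -6.42 0 0 1.2 135; 0 0 -6.42 0 0 1.2 135; 0 0 -6.42 0 0 1.2 135; 0 0 -6.42 0 0 1.2 135; 0 0 -6.42 0 0 1.2 135; 0 0 -6.42 0 0 1.2 135; 0 0 -6.42 0 0 1.2 135; 0 0 -6.42 0 0 1.2 135; 0 7 0 0 0 0 135", grip_force=20)

```text
time_s: 1.88
position: [0.2005, -0.5088, 0.1213]
tool_rot: [[0.18, 0.983, 0.022], [0.976, -0.182, 0.124], [0.126, -0.001, -0.992]]
ft_force: [0.0, 0.1, -0.4]
grip_width: 0.0402
gripper_force: 0.0
```

Emit:
jog_arm(plan="0 7 0 0 0 0 135; 0 7 0 0 0 0 135; 0 7 0 0 0 0 135; 0 7 0 0 0 0 135; 0 0 0 0 0 0 135; 0 0 0 0 0 0 135")

```text
time_s: 2.38
position: [0.1995, -0.5129, 0.1219]
tool_rot: [[0.156, 0.982, 0.108], [0.805, -0.19, 0.562], [0.573, -0.001, -0.82]]
ft_force: [-0.6, 1.0, 0.2]
grip_width: 0.0402
gripper_force: 0.0
```

```bash
cat > go.py <<'E'
import sys; from h import *
from scipy.spatial.transform import Rotation as Ro
np.set_printoptions(precision=3,suppress=True)
# go.py x y z yaw tilt : local delta to target
X,Y,Z,yaw,t=map(float,sys.argv[1:6]); h=np.array([np.cos(np.radians(yaw)),np.sin(np.radians(yaw)),0]); k=np.array([0,0,1.]); t=np.radians(t)
z=np.sin(t)*h-np.cos(t)*k; x=np.cos(t)*h+np.sin(t)*k; R=np.c_[x,np.cross(z,x),z]
o=env.observe(); A=np.array(o["tool_rot"]); p=np.array(o["position"])
print("t",o["time_s"],"pos",p,"f",o["ft_force"],"w",o["grip_width"],"q",o["q"])
print("shift cm in tool",A.T@(np.array([X,Y,Z])-p)*100,"rot deg",Ro.from_matrix(A.T@R).as_rotvec(degrees=True), "forward in tool",A.T@h,"up in tool",A.T@k)
E
python3 go.py .485 -.2525 .012 79.1 35; python3 go.py .485 -.2525 .10 79.1 35|tail -1
```

```text
t 2.3833 pos [ 0.199 -0.513  0.122] f [-0.638  0.981  0.242] w 0.04020495482050625 q [-85.333  42.142  63.786   9.296 107.79  -74.205]
shift cm in tool [19.113 23.087 26.75 ] rot deg [ 0.007  0.059 -0.068] forward in tool [ 0.82  -0.001  0.573] up in tool [ 0.573 -0.001 -0.82 ]
shift cm in tool [24.153 23.082 19.536] rot deg [ 0.007  0.059 -0.068] forward in tool [ 0.82  -0.001  0.573] up in tool [ 0.573 -0.001 -0.82 ]
```

Emit:
jog_arm(plan="0 0 0 2.415 2.308 1.954 135; 0 0 0 2.415 2.308 1.954 135; 0 0 0 2.415 2.308 1.954 135; 0 0 0 2.415 2.308 1.954 135; 0 0 0 2.415 2.308 1.954 135; 0 0 0 2.415 2.308 1.954 135; 0 0 0 2.415 2.308 1.954 135; 0 0 0 2.415 2.308 1.954 135; 0 0 0 2.415 2.308 1.954 135; 0 0 0 2.415 2.308 1.954 135")

```text
time_s: 3.22
position: [0.4864, -0.2497, 0.1029]
tool_rot: [[0.154, 0.982, 0.11], [0.807, -0.189, 0.559], [0.57, 0.003, -0.822]]
ft_force: [0.8, -0.3, 0.4]
grip_width: 0.04
gripper_force: 0.0
```

Emit:
jog_arm(plan="0 0 0 0 0 0 135; 0 0 0 0 0 0 135")

```text
time_s: 3.38
position: [0.4859, -0.2496, 0.1027]
tool_rot: [[0.151, 0.983, 0.108], [0.807, -0.186, 0.56], [0.571, 0.002, -0.821]]
ft_force: [-0.3, 0.2, 0.6]
grip_width: 0.0405
gripper_force: 0.0
```

```bash
python3 go.py .485 -.2525 .012 79.1 35
python3 - <<'E'
from h import *
im=imaging.get_image("wrist"); cv2.imwrite("pics/w1.png",im["pixels"][:,:,::-1])
E
python3 m.py|head -2
```

```text
t 3.3833 pos [ 0.486 -0.25   0.103] f [-0.274  0.228  0.561] w 0.0405444461479138 q [-51.905  36.837  79.043  25.509  88.771 -47.45 ]
shift cm in tool [-5.423 -0.052  7.28 ] rot deg [-0.009  0.203  0.226] forward in tool [0.821 0.003 0.571] up in tool [ 0.571  0.002 -0.821]
tin ((0.5000169277191162, -0.1741257756948471), 0.03090510703623295) 922
purple ((0.6047360301017761, -0.18916182219982147), 0.030717182904481888) 887
```

View pics/w1.png

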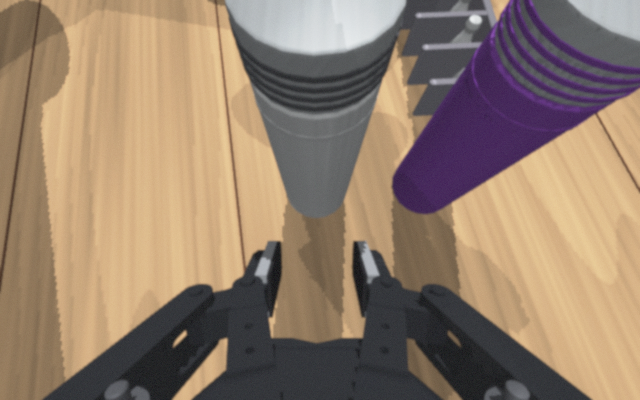

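The picture shows the fingers at about (265,260) and (370,260), with the grey tin's foot at (318,205) centred ahead of them. The purple one at (425,195) is off to the right. Descending now.

Emit:
jog_arm(plan="0 0 0 -1.35 0 1.8 135; 0 0 0 -1.35 0 1.8 135; 0 0 0 -1.35 0 1.8 135; 0 0 0 -1.35 0 1.75 135; 0 0 0 0 0 0 135; 0 0 0 0 0 0 135")

```text
time_s: 3.98
position: [0.4838, -0.2557, 0.0124]
tool_rot: [[0.157, 0.982, 0.109], [0.804, -0.191, 0.563], [0.574, -0.001, -0.819]]
ft_force: [0.1, -0.2, -0.1]
grip_width: 0.0401
gripper_force: 0.0
```

```bash
python3 go.py .4934 -.2084 .012 79.1 35
python3 - <<'E'
from h import *
im=imaging.get_image("wrist"); o=env.observe()
print(np.array(o["tool_rot"]).T@(im["world_from_camera"][:3,3]-np.array(o["position"])))
E
```

```text
t 3.9833 pos [ 0.484 -0.256  0.012] f [ 0.072 -0.196 -0.123] w 0.04012931073868315 q [-52.495  44.249  82.271  25.9    79.53  -52.215]
shift cm in tool [3.934 0.036 2.803] rot deg [ 0.038 -0.012 -0.119] forward in tool [ 0.819 -0.002  0.574] up in tool [ 0.574 -0.001 -0.819]
[ 7.71493932e-02  1.13873066e-05 -1.41660700e-01]
```

Emit:
jog_arm(plan="0 0 0 0.656 0 0.459 135; 0 0 0 0.656 0 0.459 135; 0 0 0 0.656 0 0.459 135; 0 0 0 0.656 0 0.459 135; 0 0 0 0.328 0 0.23 135; 0 0 0 0.328 0 0.23 135; 0 0 0 0.328 0 0.23 135; 0 0 0 0.328 0 0.23 135; 0 0 0 0.328 0 0.23 135; 0 0 0 0.328 0 0.23 135")

```text
time_s: 4.87
position: [0.4952, -0.2, 0.0122]
tool_rot: [[0.155, 0.982, 0.109], [0.805, -0.19, 0.562], [0.573, 0.0, -0.82]]
ft_force: [-1.0, -3.4, -0.3]
grip_width: 0.0404
gripper_force: 1.3
```

```bash
python3 go.py .54 .036 .012 79.1 35; python3 m.py|head -2;python3 - <<'E'
from h import *
im=imaging.get_image("wrist"); cv2.imwrite("pics/w2.png",im["pixels"][:,:,::-1])
E
```

```text
t 4.8667 pos [ 0.495 -0.2    0.012] f [-0.964 -3.351 -0.339] w 0.040377549851297136 q [-48.107  42.565  86.897  28.164  75.303 -50.523]
shift cm in tool [19.681 -0.074 13.776] rot deg [ 0.024  0.047 -0.014] forward in tool [ 0.82  -0.     0.573] up in tool [ 0.573  0.    -0.82 ]
tin ((0.49241992831230164, -0.16463236510753632), 0.040717583149671555) 819
purple ((0.6046605110168457, -0.18970488011837006), 0.03063385747373104) 880
```

View pics/w2.png

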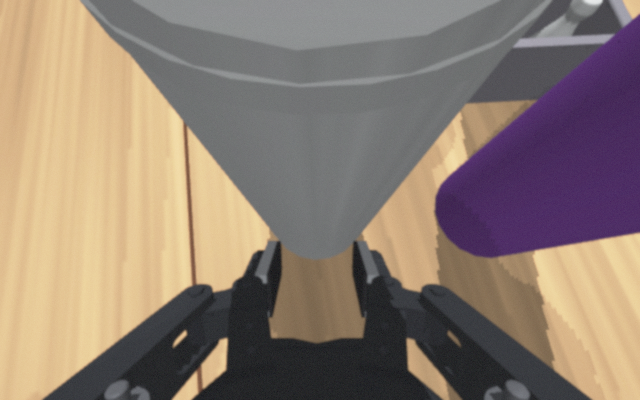

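The tin's foot at (316,258) is seated between the fingertips at (280,250) and (355,250), with about 3.4 N on the tool. I'll push from here.

Emit:
jog_arm(plan="0 0 0 0.41 0 0.287 135; 0 0 0 0.5 0 0.35 135; 0 0 0 0.574 0 0.401 135; 0 0 0 0.656 0 0.459 135; 0 0 0 0.656 0 0.459 135; 0 0 0 0.656 0 0.459 135; 0 0 0 0.656 0 0.459 135; 0 0 0 0.656 0 0.459 135; 0 0 0 0.656 0 0.459 135; 0 0 0 0.656 0 0.459 135")

```text
time_s: 5.8
position: [0.5093, -0.1262, 0.0123]
tool_rot: [[0.155, 0.982, 0.109], [0.804, -0.189, 0.563], [0.574, -0.0, -0.819]]
ft_force: [-0.1, -2.6, -0.1]
grip_width: 0.0402
gripper_force: 1.1
```

Emit:
jog_arm(plan="0 0 0 0.656 0 0.459 135; 0 0 0 0.656 0 0.459 135; 0 0 0 0.656 0 0.459 135; 0 0 0 0.656 0 0.459 135; 0 0 0 0.656 0 0.459 135; 0 0 0 0.656 0 0.459 135; 0 0 0 0.656 0 0.459 135; 0 0 0 0.656 0 0.459 135; 0 0 0 0.656 0 0.459 135; 0 0 0 0.656 0 0.459 135")

```text
time_s: 6.63
position: [0.5245, -0.0477, 0.0123]
tool_rot: [[0.155, 0.982, 0.109], [0.804, -0.189, 0.563], [0.574, -0.0, -0.819]]
ft_force: [-0.8, -1.8, -0.4]
grip_width: 0.0401
gripper_force: 1.1
```

```bash
python3 go.py .5406 .0366 .012 79.1 35; sed -i 's/^im=.*/import sys\n&/; s/(.498,-.172)/(float(sys.argv[1]),float(sys.argv[2]))/' m.py; python3 m.py .53 -.02
python3 - <<'E'
from h import *
im=imaging.get_image("top"); cv2.imwrite("pics/top2.png",cv2.resize(im["pixels"][100:300,260:540,::-1],(784,560)))
E
```

```text
t 6.6333 pos [ 0.524 -0.048  0.012] f [-0.828 -1.843 -0.367] w 0.04011401496809495 q [-33.962  39.691  95.086  35.511  65.322 -44.033]
shift cm in tool [ 7.017 -0.013  4.947] rot deg [ 0.006 -0.002 -0.017] forward in tool [ 0.819 -0.     0.574] up in tool [ 0.574 -0.    -0.819]
tin ((0.530174195766449, -0.01916048303246498), 0.030223755165934563) 783
purple ((0.593475878238678, -0.1873488426208496), 0.04142451286315918) 1041
dish ((0.44799622893333435, 0.15367379784584045), 0.04175613448023796) 507
rect 0.7190173864364624 0.07353748381137848 (0.38999173045158386, 0.1487995684146881) 82.5562744140625 1816
[[ 0.62   -0.1102]
 [ 0.7675 -0.1295]
 [ 0.8181  0.2573]
 [ 0.6705  0.2765]]
rack origin,yaw [ 0.6859  0.0519 -0.1295] 0.002304704132731327
[[ 0.1546  0.9821  0.1078]
 [ 0.8039 -0.1885  0.5641]
 [ 0.5743 -0.0006 -0.8186]] [ 0.5243 -0.0463  0.0124] [-33.8518  39.6709  95.1407  35.5665  65.323  -44.0118]
```

View pics/top2.png

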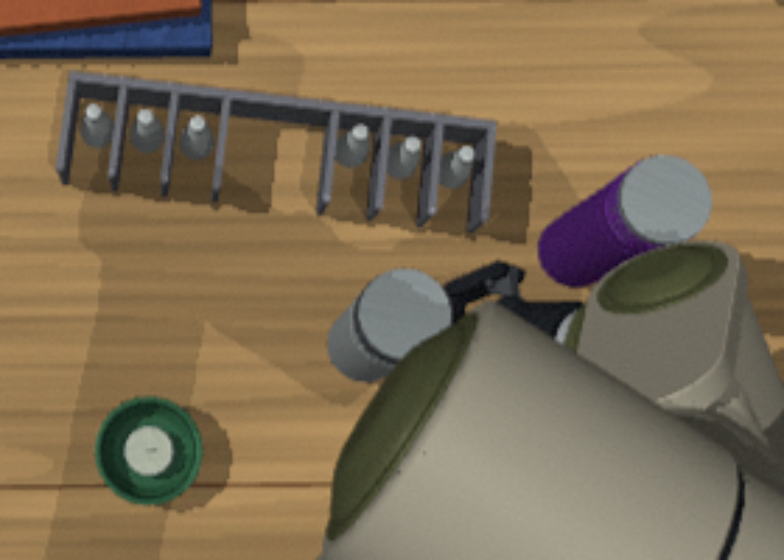

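Run:
```python
from h import *
np.set_printoptions(precision=3,suppress=True)
im=imaging.get_image("top"); W=cloud(im)
for c,r in((400,240),(412,222),(420,213),(428,212),(395,260),(440,204),(500,190)): print(c,r,W[r,c])
im=imaging.get_image("scene"); cv2.imwrite("pics/s2.png",im["pixels"][:,:,::-1])
```

```text
400 240 [0.456 0.056 0.571]
412 222 [0.474 0.041 0.559]
420 213 [ 0.527 -0.044  0.202]
428 212 [0.485 0.024 0.556]
395 260 [0.436 0.063 0.579]
440 204 [ 0.558 -0.108  0.098]
500 190 [ 0.559 -0.172  0.252]
```

View pics/s2.png

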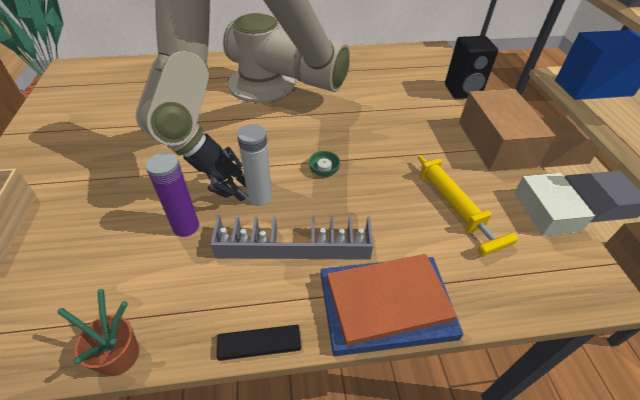

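The scene view shows the tin at (255,165) upright in front of the fingers, with the purple one untouched at (172,195) and the forearm well above everything. I'll finish the sideways push.

Emit:
jog_arm(plan="0 0 0 0.656 0 0.459 135; 0 0 0 0.656 0 0.459 135; 0 0 0 0.656 0 0.459 135; 0 0 0 0.656 0 0.459 135; 0 0 0 0.656 0 0.459 135; 0 0 0 0.656 0 0.459 135; 0 0 0 0.656 0 0.459 135; 0 0 0 0.656 0 0.459 135; 0 0 0 0.656 0 0.459 135; 0 0 0 0.574 0 0.401 135")

```text
time_s: 7.67
position: [0.5394, 0.0301, 0.0123]
tool_rot: [[0.155, 0.982, 0.108], [0.804, -0.189, 0.563], [0.574, -0.0, -0.819]]
ft_force: [0.0, -2.6, 0.3]
grip_width: 0.0404
gripper_force: 1.2
```

Emit:
jog_arm(plan="0 0 0 0.41 0 0.287 135; 0 0 0 0.2 0 0.14 135; 0 0 0 0 0 0 135; 0 0 0 -0.82 0 -0.574 135; 0 0 0 -1.64 0 -1.148 135; 0 0 0 -1.64 0 -1.148 135; 0 0 0 -1.64 0 -1.148 135; 0 0 0 -1.64 0 -1.148 135; 0 0 0 0 0 0 135")

```text
time_s: 8.42
position: [0.5238, -0.056, 0.0122]
tool_rot: [[0.158, 0.981, 0.112], [0.804, -0.193, 0.562], [0.573, 0.001, -0.82]]
ft_force: [1.2, -0.9, -0.0]
grip_width: 0.04
gripper_force: 0.0
```

```bash
python3 m.py .547 .07|head -1; python3 go.py .457 .082 .012 -7.4 35
```

```text
tin ((0.5461920499801636, 0.06584331393241882), 0.030230948701500893) 868
t 8.4667 pos [ 0.524 -0.054  0.012] f [0.416 1.452 0.06 ] w 0.040306993478688574 q [-34.631  39.753  94.9    35.283  65.609 -44.285]
shift cm in tool [ 9.886 -9.167  6.954] rot deg [-49.487  -0.019  70.699] forward in tool [0.053 0.998 0.037] up in tool [ 0.574  0.    -0.819]
```

Emit:
jog_arm(plan="0 0 0 0.574 0 -0.819 135; 0 0 0 1.148 0 -1.638 135; 0 0 0 1.148 0 -1.638 135; -3.76 0 5.36 0 0 0 135; -3.76 0 5.36 0 0 0 135; -3.76 0 5.36 0 0 0 135; -3.76 0 5.36 0 0 0 135; -3.76 0 5.36 0 0 0 135; -3.76 0 5.36 0 0 0 135; -3.76 0 5.36 0 0 0 135")

```text
time_s: 9.3
position: [0.5234, -0.0513, 0.0631]
tool_rot: [[0.687, 0.544, 0.482], [0.446, -0.839, 0.312], [0.575, 0.0, -0.818]]
ft_force: [1.0, 0.8, -1.0]
grip_width: 0.0404
gripper_force: 0.0
```

Emit:
jog_arm(plan="-3.76 0 5.36 0 0 0 135; -3.76 0 5.36 0 0 0 135; -3.76 0 5.36 0 0 0 135; -3.76 0 5.36 0 0 0 135; -3.76 0 5.36 0 0 0 135; -3.76 0 5.36 0 0 0 135; 0 0 0 0 0 0 135; 0 0 0 0 0 0 135")

```text
time_s: 9.97
position: [0.5239, -0.0507, 0.0629]
tool_rot: [[0.814, -0.1, 0.572], [-0.081, -0.995, -0.058], [0.575, 0.001, -0.818]]
ft_force: [0.4, -0.2, 0.4]
grip_width: 0.0401
gripper_force: 0.0
```

```bash
python3 go.py .457 -.03 .062 -6 35;python3 go.py .457 .075 .062 -6 35;python3 m.py .547 .07|head -3
```

```text
t 9.9667 pos [ 0.524 -0.051  0.063] f [ 0.447 -0.244  0.372] w 0.040129189127900596 q [-23.507  25.351 117.532  72.001  10.586   3.543]
shift cm in tool [-5.665 -1.39  -3.87 ] rot deg [-0.103 -0.106  0.273] forward in tool [0.818 0.005 0.575] up in tool [ 0.575  0.001 -0.818]
t 9.9667 pos [ 0.524 -0.051  0.063] f [ 0.447 -0.244  0.372] w 0.040129189127900596 q [-23.507  25.351 117.532  72.001  10.586   3.543]
shift cm in tool [ -6.513 -11.838  -4.482] rot deg [-0.103 -0.106  0.273] forward in tool [0.818 0.005 0.575] up in tool [ 0.575  0.001 -0.818]
tin ((0.5464318990707397, 0.06561528146266937), 0.030458351597189903) 866
purple ((0.6045917272567749, -0.18992704153060913), 0.031079186126589775) 881
dish ((0.4477106034755707, 0.15372492372989655), 0.04164258390665054) 511
```

J5 is near its lower limit in this tilted pose, so pushing outward with it is poor. I'll open the gripper and measure its profile, to see whether I can push with the outside of a finger and the tool upright.

Emit:
jog_arm(plan="0 0 0 0 0 0 0; 0 0 0 0 0 0 0; 0 0 0 0 0 0 0; 0 0 0 0 0 0 0; 0 0 0 0 0 0 0; 0 0 0 0 0 0 0")

```text
time_s: 10.52
position: [0.5237, -0.0522, 0.0623]
tool_rot: [[0.814, -0.105, 0.571], [-0.086, -0.994, -0.061], [0.574, 0.001, -0.819]]
ft_force: [0.1, -0.7, -0.5]
grip_width: 0.085
gripper_force: 0.0
```

Run:
```python
from h import *
np.set_printoptions(precision=1,suppress=True)
im=imaging.get_image("wrist"); o=env.observe(); W=cloud(im).reshape(-1,3); C=im["pixels"].reshape(-1,3)
P=(W-np.array(o["position"]))@np.array(o["tool_rot"])*1000
k=(C.max(1)<150)&(np.abs(P[:,0])<45)&(np.abs(P[:,1])<110)&(P[:,2]>-140)&(P[:,2]<5)
P=P[k]; print(len(P),o["grip_width"])
for z in range(-140,5,8):
    s=P[(P[:,2]>=z)&(P[:,2]<z+8)]
    if len(s)>5: print(z,len(s),"y",np.percentile(s[:,1],[1,99]),"inner",np.abs(s[:,1]).min(),"x",np.percentile(s[:,0],[1,99]))
```

```text
55351 0.085499054859066
-108 11 y [-22.7  18.4] inner 7.754895968623037 x [20.9 21.6]
-100 4776 y [-68.9  68.2] inner 0.06642050248218387 x [10.9 20.9]
-92 10046 y [-70.8  69.8] inner 0.027029608108698523 x [ 3.4 18.6]
-84 9324 y [-71.5  70.7] inner 0.0013329223989582838 x [-7.8 18. ]
-76 6597 y [-73.3  71.7] inner 0.01633499215273943 x [-11.2  17.9]
-68 7841 y [-103.8   71.5] inner 36.48411848604702 x [-10.3  44.3]
-60 3166 y [-108.9   65.5] inner 40.91052695670957 x [ 6.5 44.6]
-52 2856 y [-108.8   48.7] inner 41.629375853823525 x [-2.3 44.3]
-44 2741 y [-108.1   54.8] inner 41.55764325217856 x [-9.5 44.4]
-36 2390 y [-108.1   54.7] inner 41.569173973310896 x [-9.7 44.3]
-28 2058 y [-107.8   54. ] inner 41.731044463153005 x [-9.7 44.2]
-20 1550 y [-107.8   44.2] inner 41.609233208507824 x [-10.8  44.1]
-12 1019 y [-108.3  -88.7] inner 88.0913702418108 x [-16.8  43.8]
-4 868 y [-109.1  -88.8] inner 88.24111880440404 x [-22.4  43. ]
4 108 y [-105.4  -89.1] inner 88.77451649386266 x [-23.6  38.1]
```

Emit:
jog_arm(plan="3.44 0 -4.91 -0.9 0 -0.7 165; 3.44 0 -4.91 -0.9 0 -0.7 165; 3.44 0 -4.91 -0.9 0 -0.7 165; 1.15 0 -1.64 -0.9 0 -0.7 165; 0 -5 0 0 0 0 165; 0 0 0 0 0 0 165; 0 0 0 0 0 0 165")

```text
time_s: 11.15
position: [0.479, -0.053, 0.0646]
tool_rot: [[0.819, 0.244, 0.52], [0.204, -0.97, 0.133], [0.536, -0.003, -0.844]]
ft_force: [-0.6, 0.8, -0.1]
grip_width: 0.0302
gripper_force: 0.0
```

```bash
python3 go.py .488 .0515 .062 14 30; python3 go.py .488 .0515 .012 14 30
```

```text
t 11.15 pos [ 0.479 -0.053  0.065] f [-0.585  0.842 -0.125] w 0.0301890801312806 q [-33.467  22.93  120.402  61.579  26.897 -11.426]
shift cm in tool [ 2.734 -9.912  2.078] rot deg [-0.216 -2.443  0.006] forward in tool [0.844 0.002 0.536] up in tool [ 0.536 -0.003 -0.844]
t 11.15 pos [ 0.479 -0.053  0.065] f [-0.585  0.842 -0.125] w 0.0301890801312806 q [-33.467  22.93  120.402  61.579  26.897 -11.426]
shift cm in tool [ 0.051 -9.896  6.298] rot deg [-0.216 -2.443  0.006] forward in tool [0.844 0.002 0.536] up in tool [ 0.536 -0.003 -0.844]
```

Emit:
jog_arm(plan="0 -2.4 0 0 0 0 165; 0 0 0 0.32 -1.24 0.26 165; 0 0 0 0.32 -1.24 0.26 165; 0 0 0 0.32 -1.24 0.26 165; 0 0 0 0.32 -1.24 0.26 165; 0 0 0 0.32 -1.24 0.26 165; 0 0 0 0.32 -1.24 0.26 165; 0 0 0 0.32 -1.24 0.26 165; 0 0 0 0.32 -1.24 0.26 165; 0 0 0 0 0 0 165")

```text
time_s: 11.98
position: [0.4853, 0.0535, 0.059]
tool_rot: [[0.841, 0.247, 0.482], [0.211, -0.969, 0.128], [0.499, -0.005, -0.867]]
ft_force: [-1.2, -0.4, 0.8]
grip_width: 0.0304
gripper_force: 0.0
```

```bash
python3 go.py .488 .0515 .012 14 30
```

```text
t 11.9833 pos [0.485 0.053 0.059] f [-1.197 -0.367  0.818] w 0.030356583610234036 q [-15.69   23.208 119.526  54.173  18.201  10.796]
shift cm in tool [-2.159  0.283  4.18 ] rot deg [-0.411  0.082  0.093] forward in tool [0.867 0.005 0.499] up in tool [ 0.499 -0.005 -0.867]
```

Emit:
jog_arm(plan="0 0 0 -0.44 0.05 0.84 165; 0 0 0 -0.43 0.05 0.84 165; 0 0 0 -0.43 0.05 0.84 165; 0 0 0 -0.43 0.05 0.84 165; 0 0 0 -0.43 0.05 0.8 165; 0 0 0 0 0 0 165; 0 0 0 0 0 0 165")

```text
time_s: 12.57
position: [0.4883, 0.0493, 0.0122]
tool_rot: [[0.842, 0.243, 0.482], [0.209, -0.97, 0.125], [0.498, -0.005, -0.867]]
ft_force: [-0.0, 0.6, 0.1]
grip_width: 0.0299
gripper_force: 0.0
```

```bash
python3 go.py .6482 .043 .012 14 30;python3 - <<'E'
from h import *
im=imaging.get_image("wrist"); cv2.imwrite("pics/w3.png",im["pixels"][:,:,::-1])
E
```

```text
t 12.5667 pos [0.488 0.049 0.012] f [-0.024  0.569  0.104] w 0.029931007683711004 q [-16.129  30.347 121.669  83.62   14.822 -20.076]
shift cm in tool [13.319  4.498  7.655] rot deg [-0.274  0.117 -0.071] forward in tool [0.867 0.001 0.498] up in tool [ 0.498 -0.005 -0.867]
```

View pics/w3.png

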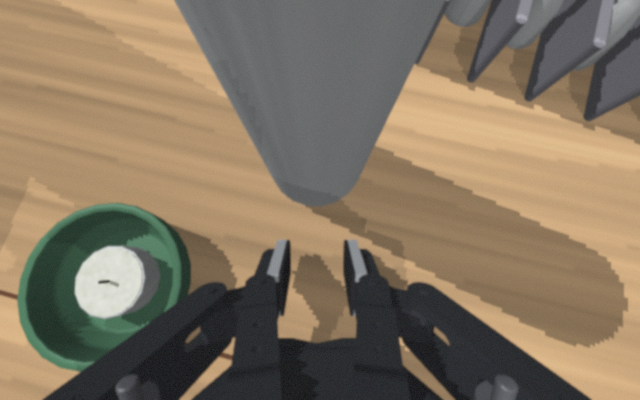

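The tin's foot at (318,200) is centred ahead of the fingertips at (280,250) and (352,250), and the dish at (105,285) is clear. I'll make contact first, then push toward the bay.

Emit:
jog_arm(plan="0 0 0 0.433 -0.05 0.249 165; 0 0 0 0.433 -0.05 0.249 165; 0 0 0 0.433 -0.05 0.249 165; 0 0 0 0.433 -0.05 0.249 165; 0 0 0 0.433 0 0.249 165; 0 0 0 0.433 0.08 0.249 165; 0 0 0 0.412 0.16 0.236 165; 0 0 0 0.494 0.191 0.283 165; 0 0 0 0.494 0.191 0.283 165; 0 0 0 0.494 0.191 0.283 165")

```text
time_s: 13.45
position: [0.5397, 0.0564, 0.0131]
tool_rot: [[0.841, 0.244, 0.483], [0.21, -0.97, 0.126], [0.499, -0.004, -0.867]]
ft_force: [-3.0, -0.1, 1.4]
grip_width: 0.0302
gripper_force: 1.7
```

```bash
python3 go.py .648 .0456 .012 14 30; python3 m.py .565 .065 |sed -n '1p;3p'
```

```text
t 13.45 pos [0.54  0.056 0.013] f [-2.973 -0.104  1.443] w 0.030186326744477937 q [-13.083  32.284 113.452  62.004  15.202   4.912]
shift cm in tool [8.827 3.696 5.179] rot deg [-0.293  0.094  0.004] forward in tool [0.867 0.003 0.499] up in tool [ 0.499 -0.004 -0.867]
tin ((0.5710394978523254, 0.06578842550516129), 0.03024311736226082) 853
dish ((0.4481348693370819, 0.15361624956130981), 0.04173315688967705) 513
```

Emit:
jog_arm(plan="-0.5 0 0.87 0.497 0.135 0.287 165; -0.5 0 0.87 0.497 0.13 0.287 165; -0.5 0 0.87 0.497 0.12 0.287 165; -0.5 0 0.87 0.5 0.11 0.288 165; -0.5 0 0.87 0.5 0.1 0.288 165; 0 0 0 0 0 0 165")

```text
time_s: 14.0
position: [0.5698, 0.0566, 0.013]
tool_rot: [[0.856, 0.158, 0.492], [0.135, -0.987, 0.082], [0.499, -0.004, -0.866]]
ft_force: [-1.0, 0.6, 1.3]
grip_width: 0.0302
gripper_force: 0.5
```

```bash
python3 go.py .648 .0456 .012 4 30; python3 m.py .605 .065 |sed -n '1p;3p'
```

```text
t 14.0 pos [0.57  0.057 0.013] f [-0.963  0.635  1.299] w 0.030213178116611956 q [-10.76   33.615 108.976  48.219  13.394  25.297]
shift cm in tool [6.49  2.321 3.849] rot deg [-2.74   0.062  4.299] forward in tool [0.863 0.089 0.497] up in tool [ 0.499 -0.004 -0.866]
tin ((0.602223813533783, 0.06304878741502762), 0.03035792149603367) 846
dish ((0.44747376441955566, 0.1484706848859787), 0.04678924009203911) 627
```

Emit:
jog_arm(plan="0 0 0 0.42 0.125 0.241 165; 0 0 0 0.504 0.15 0.289 165; 0 0 0 0.504 0.15 0.289 165; 0 0 0 0.504 0.15 0.289 165; 0 0 0 0.504 0.15 0.289 165; 0 0 0 0.504 0.15 0.289 165; 0 0 0 0.504 0.15 0.289 165; 0 0 0 0.504 0.15 0.289 165; 0 0 0 0 0 0 165")

```text
time_s: 14.8
position: [0.6169, 0.0517, 0.0128]
tool_rot: [[0.856, 0.158, 0.492], [0.135, -0.987, 0.082], [0.499, -0.004, -0.866]]
ft_force: [-2.1, 0.4, 0.7]
grip_width: 0.0303
gripper_force: 0.6
```

```bash
python3 go.py .648 .0456 .012 9 30; python3 m.py .648 .06 |sed -n '1p;3p'
python3 - <<'E'
from h import *
im=imaging.get_image("top"); cv2.imwrite("pics/top3.png",cv2.resize(im["pixels"][100:300,260:540,::-1],(784,560)))
E
```

```text
t 14.8 pos [0.617 0.052 0.013] f [-2.096  0.366  0.667] w 0.030279135088638536 q [-10.281  36.048 101.515  35.363  16.961  38.988]
shift cm in tool [2.539 1.095 1.555] rot deg [-0.242  0.05  -0.032] forward in tool [0.866 0.002 0.499] up in tool [ 0.499 -0.004 -0.866]
tin ((0.6496502161026001, 0.058293454349040985), 0.03061954490840435) 830
dish ((0.4427330791950226, 0.14807212352752686), 0.049190450459718704) 1244
```

View pics/top3.png

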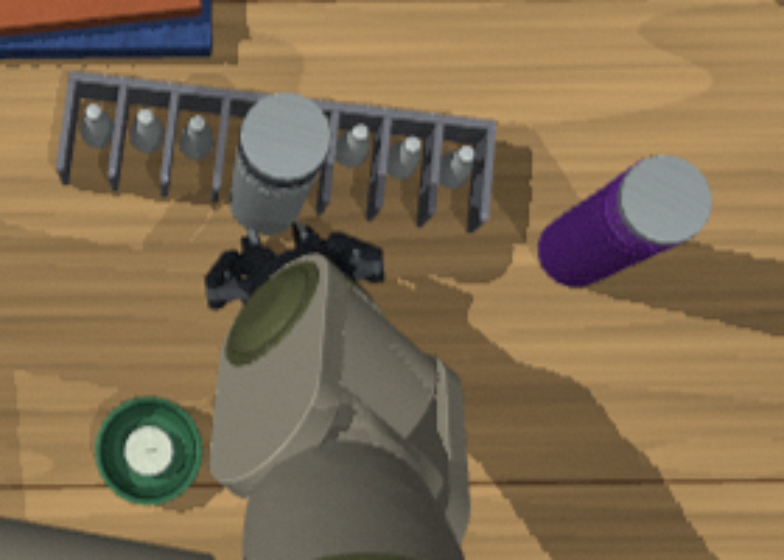

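The tin stands in the mouth with its lid at (285,137) in the crop. The dish at (150,450) and the purple one are unmoved. I'll finish the push slowly.

Emit:
jog_arm(plan="0 0 0 0.42 0.125 0.241 165; 0 0 0 0.504 0.15 0.289 165; 0 0 0 0.504 0.15 0.289 165; 0 0 0 0.42 0.125 0.241 165; 0 0 0 0.336 0.1 0.193 165; 0 0 0 0.336 0.1 0.193 165; 0 0 0 0.168 0.05 0.096 165; 0 0 0 0 0 0 165")

```text
time_s: 15.57
position: [0.6471, 0.0493, 0.0121]
tool_rot: [[0.858, 0.158, 0.489], [0.135, -0.987, 0.083], [0.496, -0.006, -0.868]]
ft_force: [-11.4, -0.1, 5.6]
grip_width: 0.0301
gripper_force: 5.4
```

```bash
python3 go.py .648 .0456 .012 9 30; python3 m.py .68 .055 |sed -n '1p'
```

```text
t 15.5667 pos [0.647 0.049 0.012] f [-11.367  -0.067   5.611] w 0.030073360036282106 q [-9.951 37.828 96.479 29.488 19.784 45.44 ]
shift cm in tool [0.02  0.38  0.016] rot deg [-0.328  0.242 -0.073] forward in tool [0.868 0.002 0.496] up in tool [ 0.496 -0.006 -0.868]
tin ((0.6792150735855103, 0.05591236799955368), 0.03052668832242489) 828
```

Run:
```python
from h import *
np.set_printoptions(precision=1,suppress=True)
im=imaging.get_image("top"); W=cloud(im).reshape(-1,3); a=-.1295; R=np.array([[np.cos(a),-np.sin(a)],[np.sin(a),np.cos(a)]])
q=(W[:,:2]-[.6859,.0519])@R*1000; z=W[:,2]
for lo,hi in((-160,-130),(-120,-90),(-80,-47),(47,80),(90,120),(130,160)):
    m=(z>.044)&(z<.054)&(q[:,1]>lo)&(q[:,1]<hi)&(q[:,0]>15)&(q[:,0]<48); print(lo,m.sum(),np.percentile(q[m,0],[2,25,50,75,98]))
t=(z>.19)&(z<.21)&(np.hypot(q[:,0],q[:,1])<60); print("lid",np.percentile(q[t],[.5,99.5],axis=0),np.median(z[t]), np.polyfit(q[t,0],z[t]*1000,1))
m=(z>.044)&(z<.054)&(q[:,0]>-60)&(q[:,0]<20)&(abs(q[:,1])<170); print("front wall ends",np.percentile(q[m,0],[1,2,5]))
```

```text
-160 57 [29.1 30.3 32.6 34.9 38.1]
-120 54 [29.4 30.6 32.4 34.6 37.4]
-80 63 [28.9 30.6 32.7 34.9 37.8]
47 56 [28.9 30.7 32.8 34.7 37.6]
90 52 [29.4 30.1 32.1 34.3 37.6]
130 56 [29.1 30.2 32.5 34.9 38. ]
lid [[-36.3 -25.8]
 [ 21.5  31.6]] 0.2004245685340199 [  0.  200.4]
front wall ends [-44.4 -43.6 -41.3]
```

Emit:
jog_arm(plan="0 0 0 0.168 0.05 0.096 165; 0 0 0 0 0 0 165; 0 0 0 0 0 0 165")

```text
time_s: 15.92
position: [0.6476, 0.0494, 0.0118]
tool_rot: [[0.859, 0.158, 0.487], [0.134, -0.987, 0.084], [0.494, -0.007, -0.869]]
ft_force: [-20.6, 0.1, 12.5]
grip_width: 0.0301
gripper_force: 9.6
```

Run:
```python
from h import *
np.set_printoptions(precision=1,suppress=True)
a=-.1295; R=np.array([[np.cos(a),-np.sin(a)],[np.sin(a),np.cos(a)]])
pic=[]
for c in("scene","wrist","top"):
    im=imaging.get_image(c); W=cloud(im).reshape(-1,3)
    if c=="scene": pic=[cv2.resize(im["pixels"][150:290,190:400,::-1],(600,400))]
    if c=="wrist": cv2.imwrite("pics/w4.png",im["pixels"][:,:,::-1])
    q=np.c_[(W[:,:2]-[.6859,.0519])@R*1000,W[:,2]*1000]
    for lo,hi in((2,20),(20,40),(55,80),(100,130),(150,180),(185,198),(198,204)):
        m=(q[:,2]>lo)&(q[:,2]<hi)&(np.abs(q[:,1])<37)&(q[:,0]>-45)&(q[:,0]<29 if lo<54 else q[:,0]<60)
        if m.sum()>20: print(c,lo,m.sum(),"x",np.percentile(q[m,0],[1,50,99]),"y",np.percentile(q[m,1],[1,99]))
    m=(q[:,2]>44)&(q[:,2]<52)&(np.abs(q[:,1])<160)&(q[:,0]>20)&(q[:,0]<50); print(c,"back wall",np.percentile(q[m,0],[2,50,98]) if m.sum() else 0)
cv2.imwrite("pics/s4.png",pic[0])
o=env.observe(); print(o["ft_force"],o["wrist_torque"],o["joint_efforts"])
```

```text
scene 20 69 x [-34.9  12.4  23.1] y [-36.6  29. ]
scene 55 205 x [ 0.2 21.1 25.9] y [-27.8  29.3]
scene 100 284 x [-2.9 20.5 25.7] y [-28.5  29.7]
scene 150 326 x [-2.6 20.6 26.1] y [-28.  30.]
scene 185 256 x [-31.7  14.7  25.8] y [-29.   30.2]
scene 198 457 x [-31.3  -2.3  23.2] y [-27.4  28.3]
scene back wall [21.4 35.8 39.8]
wrist 2 145 x [-44.6 -35.9 -27.3] y [-24.8   9. ]
wrist 20 995 x [-44.8 -35.5 -25.5] y [-35.8  18.5]
wrist 55 540 x [-44.9 -40.8 -28.1] y [-36.8   6.8]
wrist 100 1226 x [-35.9 -34.4 -27.8] y [-18.3   7.3]
wrist back wall [21.  30.3 36.6]
top 2 81 x [-40.6 -28.1  22.6] y [-33.8  36.7]
top 20 82 x [-43.1 -32.5   3.5] y [-33.7  32. ]
top 55 78 x [-44.7 -32.8 -10.3] y [-35.6  31.5]
top 100 99 x [-36.  -32.1 -13.6] y [-22.1  31.4]
top 150 106 x [-36.4 -32.4 -14.1] y [-24.3  31.2]
top 185 94 x [-36.1 -27.   23. ] y [-25.9  33. ]
top 198 748 x [-34.5  -7.2  20.9] y [-24.8  30.7]
top back wall [21.5 31.9 37.6]
[-21.6  -0.2  10.8] [-0.2  1.8 -0.4] [ -0.1 -44.3 -20.6   0.6  -2.9  -0.3]
```

View pics/w4.png

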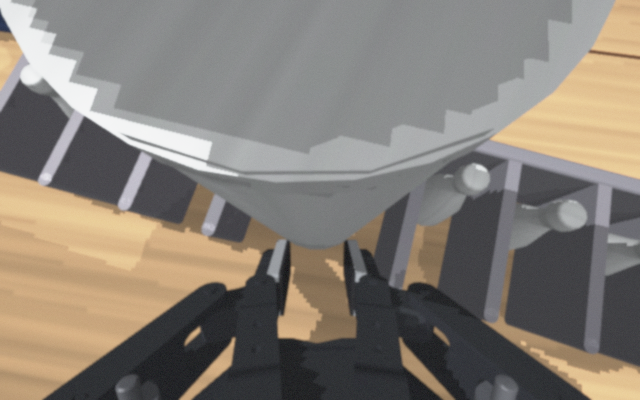

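The 21 N acts right of the tool's axis while the tin still stands about 6 mm short of the wall. In the picture the right knuckle (415,290) overlaps the front end of the divider (390,290), so the gripper is blocked and not the tin. I'll back off, shut the fingers, square up and go slightly higher.

Emit:
jog_arm(plan="0 0 0 -0.43 0 -0.25 165; 0 0 0 -0.87 0 -0.5 165; 0 0 0 -0.87 0 -0.5 165; 0 0 0 -0.43 0 -0.25 255; -1 0 1.74 0.15 0 -0.3 255; -1 0 1.74 0.15 0 -0.3 255; -1 0 1.74 0 0 0 255; -1 0 1.74 0 0 0 255; 0 0 0 0 0 0 255; 0 0 0 0 0 0 255")

```text
time_s: 16.9
position: [0.6207, 0.044, 0.0194]
tool_rot: [[0.867, 0.02, 0.499], [0.015, -1.0, 0.013], [0.499, -0.004, -0.867]]
ft_force: [0.1, 0.2, 0.8]
grip_width: -0.0002
gripper_force: 0.0
```

```bash
python3 m.py .68 .055 |sed -n '1p';  python3 go.py .6296 .0525 .018 1 30
```

```text
tin ((0.679847002029419, 0.05597461387515068), 0.030624547973275185) 826
t 16.95 pos [0.621 0.044 0.019] f [-0.031  0.147 -0.248] w 0.0002029848111575408 q [ -9.06   35.5   100.815  20.521  15.125  61.404]
shift cm in tool [ 0.731 -0.844  0.577] rot deg [-0.255  0.099 -0.018] forward in tool [0.867 0.002 0.499] up in tool [ 0.499 -0.004 -0.867]
```

Emit:
jog_arm(plan="0 0 0 0 -0.6 0.1 255; 0 0 0 0 -0.6 0.1 255; 0 0 0 0.433 0 0.25 255; 0 0 0 0.433 0 0.25 255; 0 0 0 0.433 0 0.25 255; 0 0 0 0.26 0 0.15 255; 0 0 0 0.26 0 0.15 255; 0 0 0 0.173 0 0.1 255; 0 0 0 0 0 0 255")

```text
time_s: 17.7
position: [0.6438, 0.0563, 0.0174]
tool_rot: [[0.867, 0.018, 0.497], [0.014, -1.0, 0.013], [0.497, -0.004, -0.867]]
ft_force: [-2.7, -0.5, 1.8]
grip_width: 0.0002
gripper_force: 1.0
```

```bash
python3 m.py .683 .055 |sed -n '1p';  python3 go.py .648 .0525 .018 1 30
```

```text
tin ((0.6815412640571594, 0.055890314280986786), 0.03046155720949173) 823
t 17.75 pos [0.644 0.056 0.017] f [-0.952 -0.294  1.041] w 3.7247410581884854e-05 q [-7.231 37.096 96.877 14.934 16.998 68.613]
shift cm in tool [0.382 0.389 0.159] rot deg [-0.235  0.143 -0.074] forward in tool [0.867 0.001 0.498] up in tool [ 0.498 -0.004 -0.867]
```

The tin is moving again under a light force. I'll continue slowly until it meets the wall.

Emit:
jog_arm(plan="0 0 0 0.173 0 0.1 255; 0 0 0 0.173 0 0.1 255; 0 0 0 0.087 0 0.05 255; 0 0 0 0 0 0 255; 0 0 0 0 0 0 255")

```text
time_s: 18.17
position: [0.6481, 0.0566, 0.0173]
tool_rot: [[0.868, 0.019, 0.496], [0.014, -1.0, 0.013], [0.496, -0.004, -0.868]]
ft_force: [-8.6, -1.5, 5.3]
grip_width: -0.0003
gripper_force: 4.1
```

```bash
python3 m.py .683 .055 |sed -n '1p';  python3 go.py .648 .0525 .018 1 30
```

```text
tin ((0.6851683855056763, 0.05604374781250954), 0.030536698177456856) 820
t 18.2167 pos [0.648 0.057 0.017] f [-8.755 -2.004  4.924] w -0.000144224972504362 q [-7.144 37.366 96.116 14.363 17.541 69.267]
shift cm in tool [ 0.017  0.408 -0.069] rot deg [-0.256  0.226 -0.071] forward in tool [0.868 0.001 0.497] up in tool [ 0.497 -0.004 -0.868]
```

Emit:
jog_arm(plan="0 0 0 0.087 0 0.05 255; 0 0 0 0.087 0 0.05 255; 0 0 0 0 0 0 255; 0 0 0 0 0 0 255")

```text
time_s: 18.55
position: [0.6485, 0.0567, 0.0172]
tool_rot: [[0.869, 0.019, 0.494], [0.014, -1.0, 0.014], [0.494, -0.005, -0.869]]
ft_force: [-19.9, -3.5, 14.4]
grip_width: -0.0001
gripper_force: 9.9
```

```bash
python3 m.py .683 .055 |sed -n '1p'
python3 - <<'E'
from h import *
o=env.observe(); print(o["ft_force"],o["wrist_torque"],o["position"])
E
```

```text
tin ((0.685188889503479, 0.05604977160692215), 0.030526425689458847) 822
[-19.35378354  -2.86408687  13.48395701] [-0.49964768  1.82781486 -0.30095995] [0.64845402 0.05667763 0.01710698]
```

Emit:
jog_arm(plan="0 0 0 -0.433 0 -0.25 255; 0 0 0 -0.433 0 -0.25 255; 0 0 0 0.2 0.2 -0.35 255; 0 0 0 0.2 0.2 -0.35 255; 0 0 0 0.26 0 0.15 255; 0 0 0 0.26 0 0.15 255; 0 0 0 0.26 0 0.15 255; 0 0 0 0.087 0 0.05 255; 0 0 0 0 0 0 255; 0 0 0 0 0 0 255")

```text
time_s: 19.43
position: [0.6485, 0.0527, 0.0249]
tool_rot: [[0.87, 0.019, 0.493], [0.014, -1.0, 0.014], [0.493, -0.005, -0.87]]
ft_force: [-18.9, -3.8, 14.2]
grip_width: 0.0001
gripper_force: 9.9
```

```bash
python3 m.py .683 .055 |sed -n '1p'
python3 - <<'E'
from h import *
o=env.observe(); print(o["ft_force"],o["wrist_torque"],o["position"])
E
```

```text
tin ((0.6856615543365479, 0.05581372231245041), 0.0306800976395607) 822
[-18.90722256  -3.68435024  13.44298789] [-0.4821216   1.81091991 -0.21915505] [0.6485291  0.05271429 0.02492324]
```

The stop is at the same place from another height and offset, so the tin is against the back wall. Retreating now.

Emit:
jog_arm(plan="0 0 0 -0.26 0 -0.15 255; 0 0 0 -0.87 0 -0.5 255; 0 0 0 -1.73 0 -1 255; 0 0 0 -1.73 0 -1 255; 0 0 0 -1.73 0 -1 255; 0 0 0 -0.87 0 -0.5 255; 0 0 0 0 0 0 255; 0 0 0 0 0 0 255; 0 0 0 0 0 0 255")

```text
time_s: 20.23
position: [0.5693, 0.0508, 0.026]
tool_rot: [[0.866, 0.018, 0.499], [0.014, -1.0, 0.013], [0.499, -0.004, -0.866]]
ft_force: [-1.3, -0.2, -0.4]
grip_width: 0.0001
gripper_force: 0.0
```

```bash
python3 m.py .683 .055 |sed -n '1,3p'; python3 go.py .6 .05 .02 1 30|head -1;python3 - <<'E'
from h import *
im=imaging.get_image("scene"); cv2.imwrite("pics/s5.png",cv2.resize(im["pixels"][120:290,130:400,::-1],(794,500)))
E
```

```text
tin ((0.6855574250221252, 0.05591558292508125), 0.03059743158519268) 822
purple ((0.6050388813018799, -0.18938606977462769), 0.03086787275969982) 877
dish ((0.44745954871177673, 0.14804136753082275), 0.04706551507115364) 900
t 20.2833 pos [0.569 0.051 0.026] f [-0.099 -0.822 -0.349] w -0.0003073415724657507 q [ -9.209  32.001 108.641  28.466  11.165  53.181]
```

View pics/s5.png

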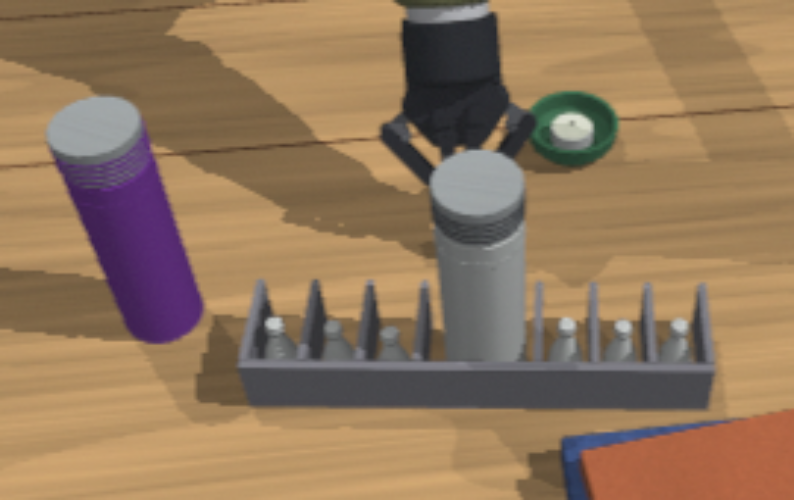

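The tin at (480,260) stands upright in the wide bay against the back wall. All six weights are in their slots, and the dish at (572,128) and the purple one are untouched. Handing in.

```bash
python3 -c "
from rig import job
print(job.close_job())"
```

```text
the job is handed in; nothing more can be done
None
```

The grey tin stands upright in the wide bay, resting against its back wall, with the gripper clear of it; the weights, dish, inflator and purple look-alike were left where they were, and the job was handed in at about 20 s of the 61 s limit.

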